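Find the lever that binds

TASK

Check the three hinged levers on the metal block for binding: swing each one gently down towards the front, fully home if it runs freely, and if it stiffens part-way do not force it but leave it where it stops. Only when all three have been swung down, lift the one that binds back up to its upright stop to mark it, and leave the two good ones fully home. Do not disturb the loose parts lying around.

Things in the scene. Friction and masses are not known exactly. Their poses are not given: they have to be found in the camera images.
- lever_block: Fixed grey metal block, 99 x 254 x 40 mm (x, y, z of its own axes), with three identical hinged levers in a row on its top, 80 mm apart. Origin: centre of its underside, on the bench. Its own x axis points away from the robot side (the levers swing down towards -x), its y axis to the left along the row. It stands turned by up to about 20 degrees, its right end farther from the robot.
- lever_left (a joint): Hinge of the left lever (left = the block's +y end), rad. 0 = fully home: arm level, pointing to the block's -x, on its stop; grows as the lever is lifted; 1.4 = upright stop. It stays where it is left: turning takes about 1.5 to 2 N at the grip. If it is the binding one (one of the three is, unseen), a spring-like resistance starts on the way down at 0.4 to 0.6 rad: see the grip.
- lever_left_grip (a point): Centre of the left lever's grip: a black round bar 16 mm in diameter and 26 mm long, lying across the end of the arm, parallel to the block's y axis, 85 mm from the hinge. Free on all sides; when home it lies 50 mm above the bench, its surface 28 mm in front of the block. On the binding lever the resistance grows by about 1 N here per mm, springs it back when let go, and must stay under about 18 N.
- lever_left_hinge (a point): Centre of the left lever's hinge, 50 mm above the bench; the hinge axis is the block's y axis.
- lever_middle (a joint): Hinge of the middle lever (left = the block's +y end), rad. 0 = fully home: arm level, pointing to the block's -x, on its stop; grows as the lever is lifted; 1.4 = upright stop. It stays where it is left: turning takes about 1.5 to 2 N at the grip. If it is the binding one (one of the three is, unseen), a spring-like resistance starts on the way down at 0.4 to 0.6 rad: see the grip.
- lever_middle_grip (a point): Centre of the middle lever's grip: a black round bar 16 mm in diameter and 26 mm long, lying across the end of the arm, parallel to the block's y axis, 85 mm from the hinge. Free on all sides; when home it lies 50 mm above the bench, its surface 28 mm in front of the block. On the binding lever the resistance grows by about 1 N here per mm, springs it back when let go, and must stay under about 18 N.
- lever_middle_hinge (a point): Centre of the middle lever's hinge, 50 mm above the bench; the hinge axis is the block's y axis.
- lever_right (a joint): Hinge of the right lever (left = the block's +y end), rad. 0 = fully home: arm level, pointing to the block's -x, on its stop; grows as the lever is lifted; 1.4 = upright stop. It stays where it is left: turning takes about 1.5 to 2 N at the grip. If it is the binding one (one of the three is, unseen), a spring-like resistance starts on the way down at 0.4 to 0.6 rad: see the grip.
- lever_right_grip (a point): Centre of the right lever's grip: a black round bar 16 mm in diameter and 26 mm long, lying across the end of the arm, parallel to the block's y axis, 85 mm from the hinge. Free on all sides; when home it lies 50 mm above the bench, its surface 28 mm in front of the block. On the binding lever the resistance grows by about 1 N here per mm, springs it back when let go, and must stay under about 18 N.
- lever_right_hinge (a point): Centre of the right lever's hinge, 50 mm above the bench; the hinge axis is the block's y axis.
- carrier: Bystander: beige flat frame with two windows, 48 x 72 x 10 mm, lying loose behind the block. Origin: centre of its underside.
- board: Bystander: small beige circuit board with a round black part, 42 x 68 x 10 mm, lying loose behind the block. Origin: centre of its underside.
- puck: Bystander: white round puck, 54 mm in diameter and 14 mm high, lying loose to the right of the block, nearer the robot. Origin: centre of its underside.

How it is judged (in metres and radians):
On the way:
1. all three levers have been swung down: two fully home (under 0.08 rad), the binding one down to where it stiffens (0.25 to 0.75 rad) (((value of joint each of lever_middle, lever_right below 0.08 rad and value of joint lever_left between 0.25 and 0.75 rad) or (value of joint each of lever_left, lever_right below 0.08 rad and value of joint lever_middle between 0.25 and 0.75 rad) or (value of joint each of lever_left, lever_middle below 0.08 rad and value of joint lever_right between 0.25 and 0.75 rad))), for 0.2 s.
At the end, for the whole second after the job is handed in: The lever that binds stands upright (above 1.15 rad; its stop is at 1.4), the two others lie fully home (below 0.08 rad), all at rest (((value of joint each of lever_middle, lever_right below 0.08 rad and value of joint lever_left above 1.15 rad and velocity of joint each of lever_left, lever_middle, lever_right below 0.05 rad/s) or (value of joint each of lever_left, lever_right below 0.08 rad and value of joint lever_middle above 1.15 rad and velocity of joint each of lever_left, lever_middle, lever_right below 0.05 rad/s) or (value of joint each of lever_left, lever_middle below 0.08 rad and value of joint lever_right above 1.15 rad and velocity of joint each of lever_left, lever_middle, lever_right below 0.05 rad/s))); the robot touches nothing.
It fails at once if the binding lever is forced: its springy resistance exceeds about 18 N at the grip (62 N inside the hinge) (contact force between any of heel_left_c0, heel_middle_c0, heel_right_c0 and anything else above 62 N).
It fails at once if a loose part lying around is moved by more than 15 mm (distance of any of carrier, board, puck from where it was at the start of the episode above 0.015 m).
It also fails if it takes over 64 s, if anything falls off the work surface, if the arm or the gripper's body presses on something with over 40 N, if the wrist force passes 120 N, or if a joint passes its speed limit or range.

ROBOT

A 6-joint arm with a two-finger parallel gripper is mounted at the origin on a cart in front of the work surface, level with it; the furniture and walls round the work are solid. World frame = base frame: x ahead of the robot, y to its left, z up, the work surface at z = 0. Lengths are in mm, angles in rad, forces in N, time in s.
With the tool pointing down it reaches from about 225 to 725 mm from the base axis. Payload 3.1 kg.
Tool frame: the origin (TCP) lies on the front face of the gripper's body, between the roots of the fingers; the fingertips stand 73 mm ahead of it and the grasp point (between the pads) lies 54 mm ahead of it; x points along the fingers, z is the direction in which the jaws open and shut, and the axes are right-handed (so a half turn about x gives the same grasp; the last joint's range is limited). The gripper opens to 85 mm and grips with 20 to 120 N. Pads are 22 mm wide; open, the fingers measure 114 mm over their backs; the gripper's body (76 mm by 85 mm) begins 54 mm behind the grasp point. The pads swing forward as they close: fully open they stand 13 mm farther back than shut.
Start: joints at [1.07, 0.048, 0.099, 1.622, 0, 1.443], TCP at [191.224, 488.928, 303.912] pointing down, gripper open.
Joint ranges: [-2.91, 2.91], [-0.99, 1.94], [-1.21, 1.42], [-2.12, 2.29], [-1.49, 1.47], [-3.14, 3.14]. Speed limits (rad/s): [2.79, 2.79, 3.14, 3.14, 3.14, 3.14].

INTERFACE

Orientations are given as a unit quaternion [x, y, z, w].
In Python, from rig import env gives the robot as it stands. The module is installed in compiled form; this text tells all that it offers.
- The arm moves only by the tool play_rows, never from a script. Its arguments are lists of equal length, an entry for each row: "fingers": the finger opening in mm, from 0 to 85.4; "slide": the shift along the tool's x, y, z in mm, a list of three; "delta_rot": the turn, a rotation vector about the tool's x, y, z in degrees, a list of three. A call has 1 to 12 rows; each row shifts and turns the commanded pose from where the row before left it, along the tool's axes as they then stand; what a row does not reach is not made up. A row lasts 1/12 s, in which the tool goes at most 41.7 mm and 7.16 degrees, less where a joint would pass 70% of its speed; a pose out of reach is approached as far as the arm can. A call is refused whole if a number of a shift passes 41.7 or a number of a turn 7.16, either way. A call with a gripper value outside its range is refused whole. The fingers move at their own pace and stop on an object; the grip force is fixed at half the most. Time passes only in rows, so rows that do not move let the fingers close. It gives the time, the measured TCP pose, the force and the opening at its end, in the units of the state.
- env.observe(): the state, without advancing time (a new reading comes with each control period).
- env.grab_frame(name): name is "scene" or "top" or "wrist"; returns the picture (384x512x3 uint8, red, green, blue); there is no depth.
- env.camera_params(name): a dict with "intrinsics" (3x3 intrinsics, pixels), "R" (3x3) and "t" (3): a world point X has camera coordinates R X + t; the wrist camera has in their place "tool_from_camera" (4x4, takes a point from camera to tool coordinates, whose origin is the TCP and whose axes are the tool frame's). Camera axes: x right, y down, z forward; pixel columns grow to the right and rows downward; lengths in mm; the calibration is good to about 2 mm. A picture is of the moment at which its call begins: read the wrist's pose just before it. camera_params takes no time and is no camera call.
- env.close_job(): hands the job in, once; it reports no verdict.
The state is a dict: "time": time; "joints": joint angles; "qd": joint speeds; "joint_efforts": joint torques, N m; "position": TCP position; "eef_rot": TCP orientation; "force": force on the tool from outside, world axes, zero at the start; "wrist_torque": the same for the moment, N m; "opening": finger opening in mm.
Only numpy, scipy, OpenCV 4.12 (cv2) and the standard library are available. Lean on these libraries where they do the work, as an engineer would, in place of code of your own. Each camera call takes 0.05 s, during which the arm holds its last target.

## Working session

There is one attempt and no reset: what is moved stays moved. The work goes in short steps, Python scripts to look and compute and a tool call to move; the robot and the scene stay as the last step left them, time stands still between calls to the robot, and variables do not carry over. Pictures are saved under pics/ and viewed, and the job is handed in when it is done.

Besides the shell and the picture viewer there is one more tool, called after "Request:" by a JSON object that holds its "op" and its "data". play_rows: Moves the arm, as the interface text tells. Its arguments: {"type":"object","properties":{"fingers":{"type":"array"},"slide":{"type":"array"},"delta_rot":{"type":"array"}},"required":["fingers","slide","delta_rot"]}

```bash
mkdir -p pics
python3 - <<'E'
from rig import env
import cv2,json
s=env.observe();print(s)
for n in("scene","top","wrist"):
    im=env.grab_frame(n);cv2.imwrite(f"pics/{n}0.png",im[:,:,::-1]);print(n,env.camera_params(n))
E
```

```text
{'time': 0.0, 'joints': array([ 1.07020992e+00,  4.87466264e-02,  9.76403131e-02,  1.62199843e+00,
       -1.91454958e-05,  1.44298977e+00]), 'qd': array([-0.00018326, -0.00187142, -0.0005139 , -0.00085272, -0.00116489,
       -0.00067298]), 'joint_efforts': array([ 2.32007451e-04, -3.38784027e+01,  3.20012891e+01,  2.03631353e-02,
       -7.75522426e-05,  3.37551320e-06]), 'position': array([191.02062964, 488.55681084, 302.74040201]), 'eef_rot': array([-0.3990598 ,  0.58471984,  0.39830674,  0.58327157]), 'force': array([-0.54259774,  0.10521922, -0.13046439]), 'wrist_torque': array([ 0.0161692 , -0.00753269, -0.00133232]), 'opening': 85.43700775261308}
scene {'intrinsics': array([[408.43051462,   0.        , 251.91085053],
       [  0.        , 408.43051462, 195.6756194 ],
       [  0.        ,   0.        ,   1.        ]]), 'R': array([[ 0.80024125, -0.59945129, -0.01649518],
       [-0.26913852, -0.33443549, -0.90317073],
       [ 0.53589029,  0.72719396, -0.42896451]]), 't': array([-433.54126797,  248.05886159,  582.07849145])}
top {'intrinsics': array([[487.95229641,   0.      
[... 170 characters left out ...]
341],
       [-0.99287033,  0.01910877, -0.11765779],
       [ 0.11744914, -0.01170115, -0.99300996]]), 't': array([ 139.2833975 ,  607.11432611, 1110.88231606])}
wrist {'intrinsics': array([[345.40514526,   0.        , 254.29343663],
       [  0.        , 345.40514526, 190.04250885],
       [  0.        ,   0.        ,   1.        ]]), 'tool_from_camera': array([[ 1.88066766e-04, -2.78153334e-01,  9.60536666e-01,
        -7.07331235e+01],
       [ 2.37779304e-04, -9.60536644e-01, -2.78153374e-01,
         7.02874273e+01],
       [ 9.99999954e-01,  2.80707145e-04, -1.14505914e-04,
         2.30752786e-01],
       [ 0.00000000e+00,  0.00000000e+00,  0.00000000e+00,
         1.00000000e+00]])}
```

View pics/scene0.png

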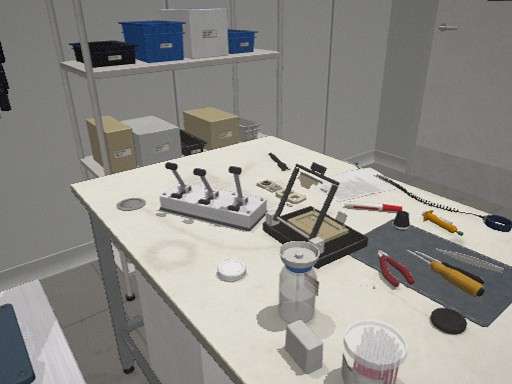

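View pics/top0.png

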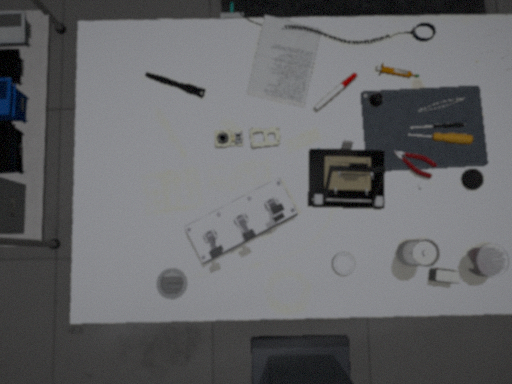

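Run:
```python
import cv2
a=cv2.imread("pics/top0.png")[165:285,170:320];cv2.imwrite("pics/topc.png",cv2.resize(a,None,fx=5,fy=5,interpolation=cv2.INTER_CUBIC))
a=cv2.imread("pics/scene0.png")[150:240,140:290];cv2.imwrite("pics/scenec.png",cv2.resize(a,None,fx=5,fy=5,interpolation=cv2.INTER_CUBIC))
```

```text
(no output)
```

View pics/topc.png

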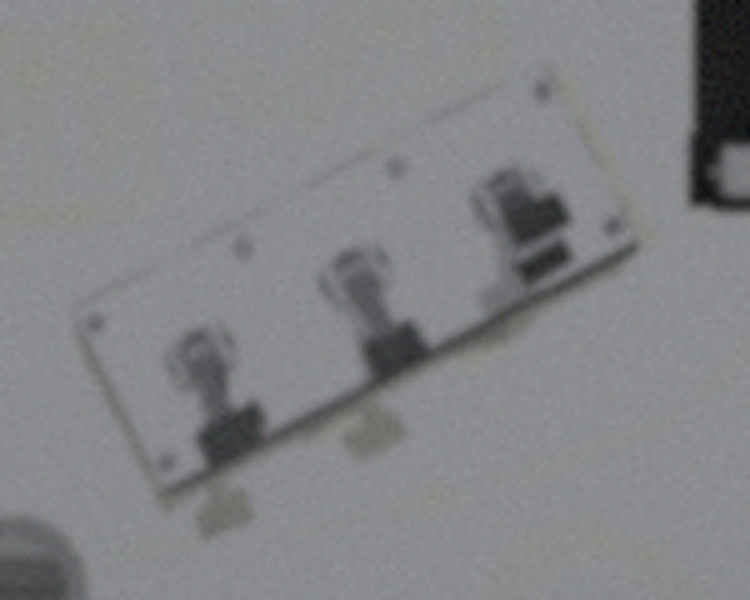

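View pics/scenec.png

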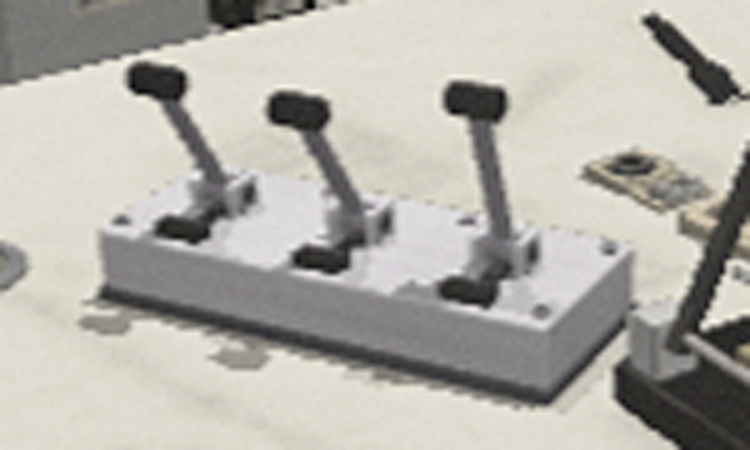

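View pics/wrist0.png

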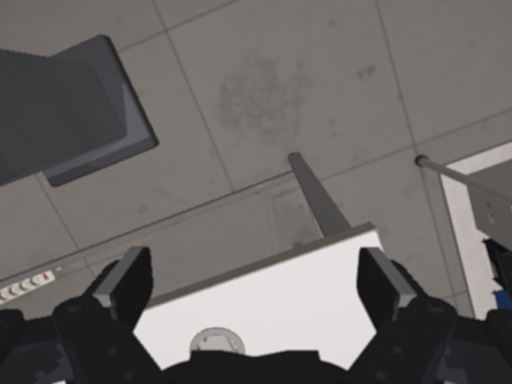

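```bash
cat > h.py <<'E'
import numpy as np
from rig import env
def ray(cam,uv):
    p=env.camera_params(cam);K,R,t=p["intrinsics"],p["R"],p["t"]
    d=R.T@np.linalg.inv(K)@np.array([uv[0],uv[1],1.]);return -R.T@t,d/np.linalg.norm(d)
def plane(cam,uv,z):
    o,d=ray(cam,uv);return o+d*(z-o[2])/d[2]
def tri(a,b):
    A=np.zeros((3,3));B=np.zeros(3);P=[]
    for o,d in(a,b):
        M=np.eye(3)-np.outer(d,d);A+=M;B+=M@o
    X=np.linalg.solve(A,B)
    return X,[np.linalg.norm(np.cross(X-o,d)) for o,d in(a,b)]
E
python3 - <<'E'
from h import *
np.set_printoptions(precision=1,suppress=True)
T=lambda x,y:(170+x/5-.4,165+y/5-.4); S=lambda x,y:(140+x/5-.4,150+y/5-.4)
c=[plane("top",T(*p),40) for p in((80,303),(167,492),(638,243),(552,72))]
for p in c: print(p)
c=np.array(c)
print("sizes",[np.linalg.norm(c[i]-c[(i+1)%4]) for i in range(4)])
print("center",c.mean(0)); d=(c[0]-c[3])+(c[1]-c[2]);print("yaw of y axis from world y",np.degrees(np.arctan2(-d[0],d[1])))
cs=[plane("scene",S(*p),40) for p in((102,230),(545,328),(632,248))]
for p in cs:print("scene",p)
th=np.arctan2(-d[0],d[1]);ex=np.array([np.cos(th),np.sin(th),0]);ey=np.array([-np.sin(th),np.cos(th),0])
cen=c.mean(0)
for t,s in(((231,432),(157,82)),((397,347),(298,111)),((538,217),(476,102))):
    X,e=tri(ray("top",T(*t)),ray("scene",S(*s)));r=X-cen;print("grip",X,e,"block",r@ex,r@ey,X[2])
E
```

```text
[542.4 310.5  40. ]
[454.8 270.7  40. ]
[565.2  50.9  40. ]
[646.5  89.   40. ]
sizes [np.float64(96.26118892843826), np.float64(246.03849668805017), np.float64(89.7957769321491), np.float64(244.75375273661658)]
center [552.2 180.3  40. ]
yaw of y axis from world y 25.926512922511893
scene [458.9 265.   40. ]
scene [568.6  46.9  40. ]
scene [649.2  86.1  40. ]
grip [481.6 233.7 121.7] [np.float64(0.49447562841415943), np.float64(0.49447562841400805)] block -40.23316111489363 78.89771881506786 121.65408733188174
grip [516.2 162.2 120.6] [np.float64(0.26507122964263835), np.float64(0.265071229642693)] block -40.29746438751458 -0.5598085914087552 120.60058598233068
grip [570.9 100.2 130.3] [np.float64(0.9670614927425633), np.float64(0.9670614927426342)] block -18.243961558299468 -80.23448523419036 130.27658575297662
```

```bash
cat >> h.py <<'E'
from scipy.spatial.transform import Rotation as Ro
np.set_printoptions(precision=1,suppress=True)
th=np.radians(25.9);ex=np.array([np.cos(th),np.sin(th),0]);ey=np.array([-np.sin(th),np.cos(th),0])
cen=np.array([552.2,180.3,0])
def blk(P): r=np.asarray(P)-cen; return np.array([r@ex,r@ey,r[2]])
def wld(b): return cen+b[0]*ex+b[1]*ey+np.array([0,0,b[2]])
def st():
    s=env.observe();R=Ro.from_quat(s["eef_rot"]);M=R.as_matrix();tip=s["position"]+M[:,0]*73
    print("t",round(s["time"],2),"tcp",s["position"],"tip blk",blk(tip),"F",s["force"],"op",round(s["opening"],1),"j",np.round(s["joints"],2))
    return s,M,tip
def to(b):
    "slide for fingertip to block-frame point b"
    s,M,tip=st();print("slide",M.T@(wld(b)-tip))
E
python3 - <<'E'
from h import *
s,M,tip=st();print(M)
for k,v in(("y",M[:,1]),("z",M[:,2])):print(k,np.degrees(np.arctan2(v[1],v[0])))
to([-40,80,170])
E
```

```text
t 0.15 tcp [191.1 488.6 303. ] tip blk [-190.3  435.   230. ] F [ 0.6  0.5 -0.3] op 85.3 j [ 1.1  0.1  0.1  1.6 -0.   1.4]
[[-0.  -0.9  0.4]
 [-0.   0.4  0.9]
 [-1.   0.  -0. ]]
y 158.63872570805518
z 68.63874979440703
t 0.15 tcp [191.1 488.6 303. ] tip blk [-190.3  435.   230. ] F [ 0.6  0.5 -0.3] op 85.3 j [ 1.1  0.1  0.1  1.6 -0.   1.4]
slide [  60.1 -362.8 -130.4]
```

Request:
{"op": "play_rows", "data": {"fingers": [0, 0, 0, 0, 0, 0, 0, 0, 0, 0, 0, 0], "slide": [[0, -32, -11], [0, -32, -11], [0, -32, -11], [0, -32, -11], [0, -32, -11], [0, -32, -11], [0, -32, -11], [0, -32, -11], [0, -32, -11], [0, -32, -11], [0, -32, -11], [0, 0, 0]], "delta_rot": [[0, 0, 0], [0, 0, 0], [0, 0, 0], [0, 0, 0], [0, 0, 0], [0, 0, 0], [0, 0, 0], [0, 0, 0], [0, 0, 0], [0, 0, 0], [0, 0, 0], [0, 0, 0]]}}

```text
time: 1.15
position: [478.8, 244.1, 302.6]
eef_rot: [-0.398, 0.585, 0.396, 0.585]
force: [-0.6, 0.3, -0.5]
opening: -0.0
```

Request:
{"op": "play_rows", "data": {"fingers": [0, 0, 0, 0, 0, 0, 0], "slide": [[0, 0, 0], [0, 0, 0], [0, 0, 0], [0, 0, 0], [0, 0, 0], [0, 0, 0], [0, 0, 0]], "delta_rot": [[7.1, 0, 0], [7.1, 0, 0], [7.1, 0, 0], [7.1, 0, 0], [7.1, 0, 0], [7.1, 0, 0], [0, 0, 0]]}}

```text
time: 1.73
position: [474.6, 248.2, 303.5]
eef_rot: [-0.159, 0.689, 0.159, 0.689]
force: [0.3, 0.4, -0.2]
opening: -0.0
```

Run:
```python
from h import *
import cv2
to([-40,80,145])
s,M,tip=st();print(M)
for n in("scene","wrist"):
    im=env.grab_frame(n);cv2.imwrite(f"pics/{n}1.png",im[:,:,::-1])
```

```text
t 1.73 tcp [474.6 248.2 303.5] tip blk [-40.2  95.  230.5] F [ 0.3  0.4 -0.2] op -0.0 j [0.4 0.1 0.1 1.6 0.  1.5]
slide [ 85.5 -15.1   0.3]
t 1.73 tcp [474.6 248.2 303.5] tip blk [-40.2  95.  230.5] F [ 0.3  0.4 -0.2] op -0.0 j [0.4 0.1 0.1 1.6 0.  1.5]
[[-0.  -0.4  0.9]
 [-0.   0.9  0.4]
 [-1.   0.  -0. ]]
```

View pics/scene1.png

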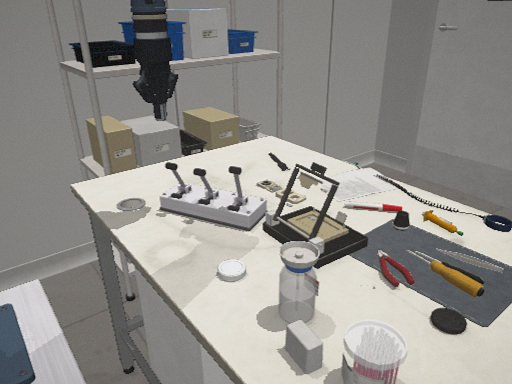

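View pics/wrist1.png

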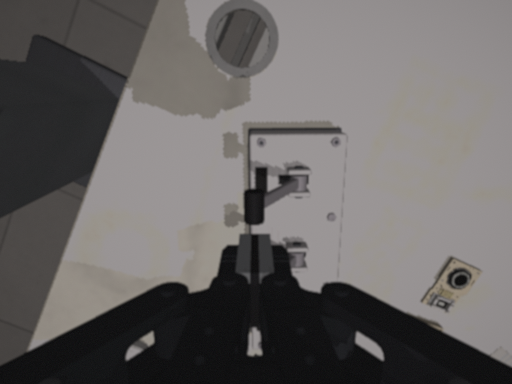

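Request:
{"op": "play_rows", "data": {"fingers": [0, 0, 0, 0, 0], "slide": [[30, -5, 0], [30, -5, 0], [20, -5, -1], [12, 0, -1], [0, 0, 0]], "delta_rot": [[0, 0, 0], [0, 0, 0], [0, 0, 0], [0, 0, 0], [0, 0, 0]]}}

```text
time: 2.25
position: [477.7, 233.0, 208.2]
eef_rot: [-0.16, 0.691, 0.16, 0.686]
force: [-0.6, 0.3, -1.0]
opening: -0.5
```

Run:
```python
from h import *
import cv2
st()
im=env.grab_frame("scene")[130:230,120:270];cv2.imwrite(f"pics/scene2.png",cv2.resize(im[:,:,::-1],None,fx=5,fy=5))
a=1.05
for a in np.arange(1.05,-.01,-.1):print(round(a,2),-85*np.cos(a),58+85*np.sin(a))
```

```text
t 2.25 tcp [477.7 233.  208.2] tip blk [-44.5  80.  135.2] F [-0.6  0.3 -1. ] op -0.5 j [ 0.3  0.1 -0.1  1.4  0.   1.4]
1.05 -42.29353907079679 131.73097417549144
0.95 -49.4430626044301 127.14031790709677
0.85 -56.09856740022348 121.85883443692488
0.75 -62.19355385427477 115.93929460198342
0.65 -67.66712287666974 109.44084448756337
0.55 -72.46458437505798 102.42841445910605
0.45 -76.53800369997754 94.97207039945458
0.35 -79.84668059202721 87.14631363371339
0.25 -82.3575558454048 79.02933653663447
0.15 -84.0455416245636 70.70224126025596
0.05 -84.89377213357213 62.24822938800768
```

View pics/scene2.png

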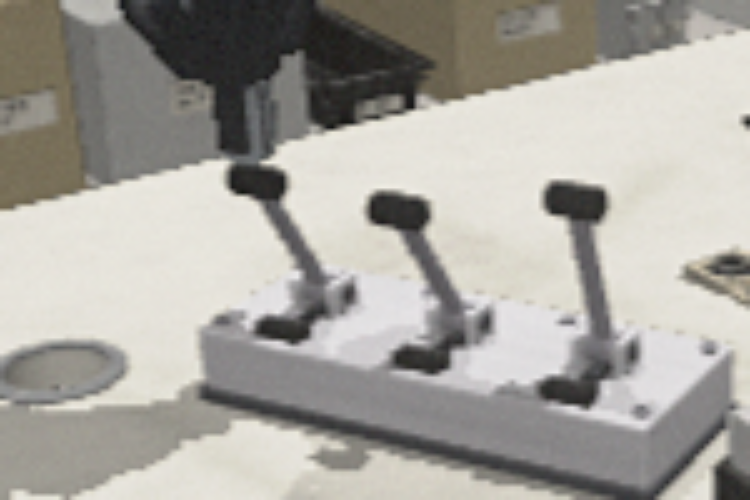

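Request:
{"op": "play_rows", "data": {"fingers": [0, 0, 0, 0, 0, 0, 0], "slide": [[3, 0, -2], [3, 0, -3], [3, 0, -3], [3, 0, -3], [3, 0, -3], [4, 0, -3], [0, 0, 0]], "delta_rot": [[0, 0, 0], [0, 0, 0], [0, 0, 0], [0, 0, 0], [0, 0, 0], [0, 0, 0], [0, 0, 0]]}}

```text
time: 2.88
position: [462.6, 225.3, 194.9]
eef_rot: [-0.16, 0.69, 0.159, 0.688]
force: [-6.3, -3.3, 9.5]
opening: 0.0
```

Run:
```python
from h import *
import cv2
st()
```

```text
t 2.88 tcp [462.6 225.3 194.9] tip blk [-61.2  79.6 121.9] F [-6.3 -3.3  9.5] op 0.0 j [ 0.3  0.  -0.1  1.4 -0.   1.4]
```

Request:
{"op": "play_rows", "data": {"fingers": [0, 0, 0, 0], "slide": [[-10, 0, 0], [-8, 0, 4], [0, 0, 8], [0, 0, 0]], "delta_rot": [[0, 0, 0], [0, 0, 0], [0, 0, 0], [0, 0, 0]]}}

```text
time: 3.22
position: [477.5, 232.3, 212.1]
eef_rot: [-0.159, 0.687, 0.16, 0.691]
force: [0.1, -0.3, 0.2]
opening: -0.1
```

Run:
```python
from h import *
import cv2
st()
im=env.grab_frame("scene")[130:230,120:270];cv2.imwrite(f"pics/scene3.png",cv2.resize(im[:,:,::-1],None,fx=5,fy=5))
im=env.grab_frame("top")[165:285,170:320];cv2.imwrite(f"pics/top3.png",cv2.resize(im[:,:,::-1],None,fx=5,fy=5))
```

```text
t 3.22 tcp [477.5 232.3 212.1] tip blk [-44.2  79.4 139.1] F [ 0.1 -0.3  0.2] op -0.1 j [ 0.3  0.1 -0.1  1.4  0.   1.4]
```

View pics/scene3.png

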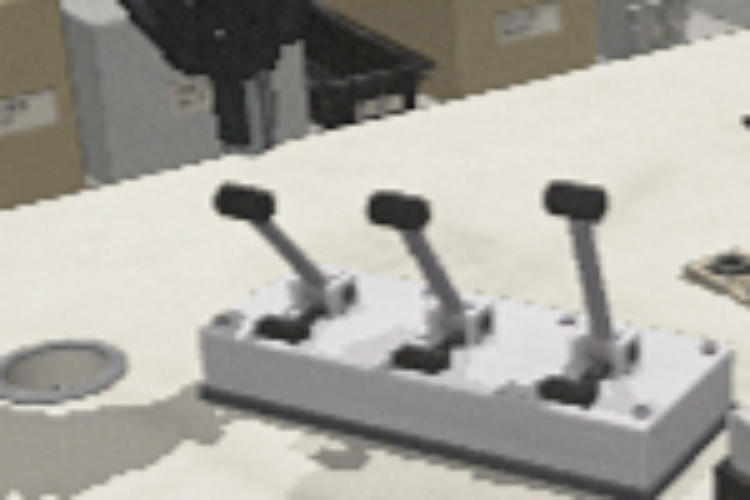

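View pics/top3.png

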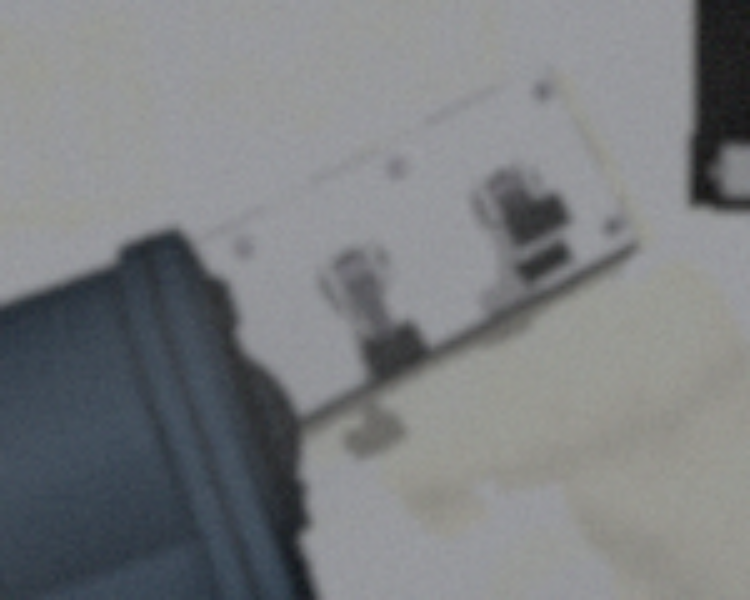

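```bash
cat >> h.py <<'E'
def ang(uv,by):
    o,d=ray("scene",uv);ob=(o-cen)@ey;k=(by-ob)/(d@ey);b=blk(o+d*k)
    print("bar",b,"r",np.hypot(b[0],b[2]-50),"a",np.arctan2(b[2]-50,-b[0]));return b
E
python3 - <<'E'
from h import *
ang((120+244/5-.4,130+203/5-.4),79.5)
ang((120+258/5-.4,130+183/5-.4),79.5)
ang((120+399/5-.4,130+211/5-.4),-.5)
ang((120+577/5-.4,130+201/5-.4),-80.5)
E
```

```text
bar [-49.6  79.5 114.4] r 81.31152763008785 a 0.9142012551652158
bar [-38.1  79.5 120.3] r 79.94270515408492 a 1.0747181548231965
bar [-38.9  -0.5 120.1] r 80.18636786634174 a 1.0641776966044287
bar [-15.8 -80.5 130.1] r 81.60428675182182 a 1.3763462483463307
```

Request:
{"op": "play_rows", "data": {"fingers": [0, 0, 0, 0, 0, 0, 0, 0, 0, 0], "slide": [[10, 0, 0], [8, 0, -2], [2, 0, -2], [2, 0, -3], [2, 0, -3], [2, 0, -3], [3, 0, -3], [3, 0, -2], [3, 0, -2], [0, 0, 0]], "delta_rot": [[0, 0, 0], [0, 0, 0], [0, 0, 0], [0, 0, 0], [0, 0, 0], [0, 0, 0], [0, 0, 0], [0, 0, 0], [0, 0, 0], [0, 0, 0]]}}

```text
time: 4.15
position: [456.4, 222.3, 174.6]
eef_rot: [-0.159, 0.69, 0.159, 0.688]
force: [-0.6, -0.4, 0.8]
opening: 0.0
```

Run:
```python
from h import *
import cv2
st()
```

```text
t 4.15 tcp [456.4 222.3 174.6] tip blk [-68.   79.7 101.6] F [-0.6 -0.4  0.8] op 0.0 j [ 0.3  0.  -0.2  1.4 -0.   1.4]
```

Run:
```python
from h import *
import cv2
im=env.grab_frame("scene")[130:230,120:270];cv2.imwrite(f"pics/scene4.png",cv2.resize(im[:,:,::-1],None,fx=5,fy=5))
```

```text
(no output)
```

View pics/scene4.png

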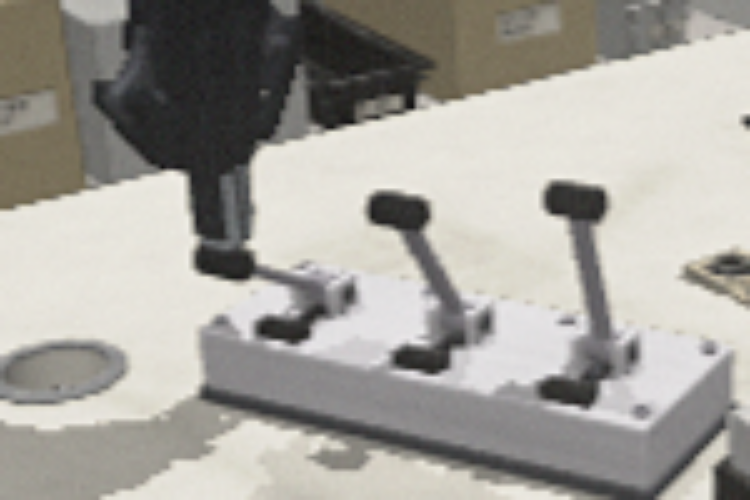

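Request:
{"op": "play_rows", "data": {"fingers": [0, 0, 0, 0, 0], "slide": [[2, 0, -1], [2, 0, -1], [2, 0, -1], [2, 0, -1], [0, 0, 0]], "delta_rot": [[0, 0, 0], [0, 0, 0], [0, 0, 0], [0, 0, 0], [0, 0, 0]]}}

```text
time: 4.62
position: [453.0, 220.8, 167.3]
eef_rot: [-0.159, 0.689, 0.159, 0.688]
force: [-0.7, -0.7, 1.0]
opening: -0.0
```

Run:
```python
from h import *
ang((120+223/5-.4,130+261/5-.4),79.5)
st()
```

```text
bar [-69.   79.5  92.5] r 81.02727016814416 a 0.5521717465011564
t 4.62 tcp [453.  220.8 167.3] tip blk [-71.6  79.8  94.3] F [-0.7 -0.7  1. ] op -0.0 j [ 0.3  0.  -0.2  1.4  0.   1.4]
```

Request:
{"op": "play_rows", "data": {"fingers": [0, 0, 0, 0, 0], "slide": [[2, 0, -1], [2, 0, -1], [2, 0, -1], [2, 0, 0], [0, 0, 0]], "delta_rot": [[0, 0, 0], [0, 0, 0], [0, 0, 0], [0, 0, 0], [0, 0, 0]]}}

```text
time: 5.03
position: [450.9, 219.5, 159.2]
eef_rot: [-0.159, 0.689, 0.159, 0.689]
force: [-0.2, -0.5, -0.0]
opening: -0.1
```

Request:
{"op": "play_rows", "data": {"fingers": [0, 0, 0, 0, 0], "slide": [[2, 0, -1], [2, 0, 0], [2, 0, -1], [2, 0, 0], [0, 0, 0]], "delta_rot": [[0, 0, 0], [0, 0, 0], [0, 0, 0], [0, 0, 0], [0, 0, 0]]}}

```text
time: 5.45
position: [449.1, 218.6, 151.3]
eef_rot: [-0.159, 0.689, 0.159, 0.689]
force: [0.5, -0.2, -0.4]
opening: 0.2
```

Run:
```python
from h import *
import cv2
st()
im=env.grab_frame("scene")[130:230,120:270];cv2.imwrite(f"pics/scene5.png",cv2.resize(im[:,:,::-1],None,fx=5,fy=5))
```

```text
t 5.45 tcp [449.1 218.6 151.3] tip blk [-76.   79.5  78.3] F [ 0.5 -0.2 -0.4] op 0.2 j [ 0.3  0.  -0.2  1.3 -0.   1.4]
```

View pics/scene5.png

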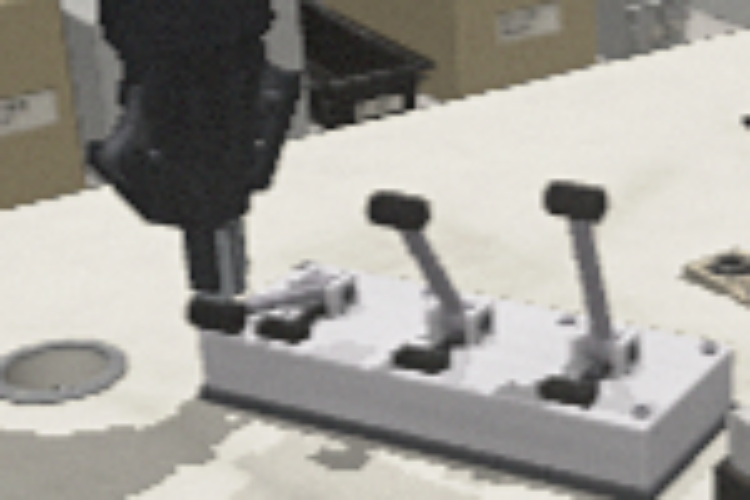

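Request:
{"op": "play_rows", "data": {"fingers": [0, 0, 0, 0, 0, 0, 0, 0], "slide": [[2, 0, -1], [2, 0, 0], [2, 0, -1], [2, 0, 0], [2, 0, 0], [2, 0, 0], [2, 0, 0], [0, 0, 0]], "delta_rot": [[0, 0, 0], [0, 0, 0], [0, 0, 0], [0, 0, 0], [0, 0, 0], [0, 0, 0], [0, 0, 0], [0, 0, 0]]}}

```text
time: 6.17
position: [447.1, 217.8, 137.2]
eef_rot: [-0.159, 0.689, 0.159, 0.689]
force: [0.0, -1.1, 0.2]
opening: 0.2
```

Request:
{"op": "play_rows", "data": {"fingers": [0, 0, 0, 0, 0], "slide": [[2, 0, 0], [2, 0, 0], [2, 0, 0], [2, 0, 0], [0, 0, 0]], "delta_rot": [[0, 0, 0], [0, 0, 0], [0, 0, 0], [0, 0, 0], [0, 0, 0]]}}

```text
time: 6.58
position: [447.3, 217.9, 130.5]
eef_rot: [-0.159, 0.689, 0.159, 0.689]
force: [-2.6, -0.7, 5.0]
opening: -0.0
```

Request:
{"op": "play_rows", "data": {"fingers": [0, 0, 0, 0], "slide": [[2, 0, 0], [2, 0, 0], [0, 0, 0], [0, 0, 0]], "delta_rot": [[0, 0, 0], [0, 0, 0], [0, 0, 0], [0, 0, 0]]}}

```text
time: 6.92
position: [447.5, 217.9, 130.2]
eef_rot: [-0.159, 0.688, 0.159, 0.689]
force: [-8.4, -4.3, 20.2]
opening: -0.1
```

Request:
{"op": "play_rows", "data": {"fingers": [0, 0, 0, 0, 0, 0, 0, 0], "slide": [[-5, 0, 0], [-35, 0, 0], [-38, 0, 0], [-38, 0, 5], [0, -20, 10], [0, -30, 11], [0, -30, 11], [0, 0, 0]], "delta_rot": [[0, 0, 0], [0, 0, 0], [0, 0, 0], [0, 0, 0], [0, 0, 0], [0, 0, 0], [0, 0, 0], [0, 0, 0]]}}

```text
time: 7.58
position: [519.6, 159.1, 241.6]
eef_rot: [-0.159, 0.688, 0.157, 0.691]
force: [-0.3, -0.2, -0.3]
opening: -0.6
```

Run:
```python
from h import *
import cv2
to([-42,0,135])
im=env.grab_frame("scene")[130:230,120:270];cv2.imwrite(f"pics/scene6.png",cv2.resize(im[:,:,::-1],None,fx=5,fy=5))
```

```text
t 7.58 tcp [519.6 159.1 241.6] tip blk [-38.4  -5.1 168.6] F [-0.3 -0.2 -0.3] op -0.6 j [ 0.2  0.1  0.   1.5 -0.   1.3]
slide [33.5  5.2 -3.7]
```

View pics/scene6.png

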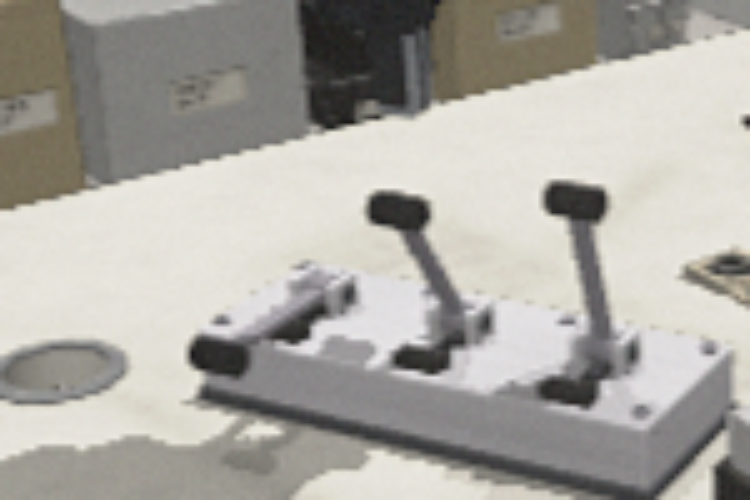

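Request:
{"op": "play_rows", "data": {"fingers": [0, 0, 0, 0, 0, 0, 0, 0, 0, 0, 0], "slide": [[15, 5, 0], [15, 0, 1], [6, 0, 0], [2, 0, -2], [2, 0, -2], [3, 0, -3], [3, 0, -3], [2, 0, -3], [2, 0, -3], [2, 0, -3], [0, 0, 0]], "delta_rot": [[0, 0, 0], [0, 0, 0], [0, 0, 0], [0, 0, 0], [0, 0, 0], [0, 0, 0], [0, 0, 0], [0, 0, 0], [0, 0, 0], [0, 0, 0], [0, 0, 0]]}}

```text
time: 8.55
position: [496.6, 158.8, 190.1]
eef_rot: [-0.159, 0.689, 0.159, 0.689]
force: [-3.1, 0.8, 5.1]
opening: -0.0
```

Run:
```python
from h import *
import cv2
ang((120+219/5-.4,130+355/5-.4),79.5)
st()
im=env.grab_frame("scene")[130:230,120:270];cv2.imwrite(f"pics/scene7.png",cv2.resize(im[:,:,::-1],None,fx=5,fy=5))
```

```text
bar [-79.5  79.5  48.6] r 79.54935076930823 a -0.017587354742907606
t 8.55 tcp [496.6 158.8 190.1] tip blk [-59.5   5.  117.1] F [-3.1  0.8  5.1] op -0.0 j [ 0.2  0.  -0.1  1.4  0.   1.3]
```

View pics/scene7.png

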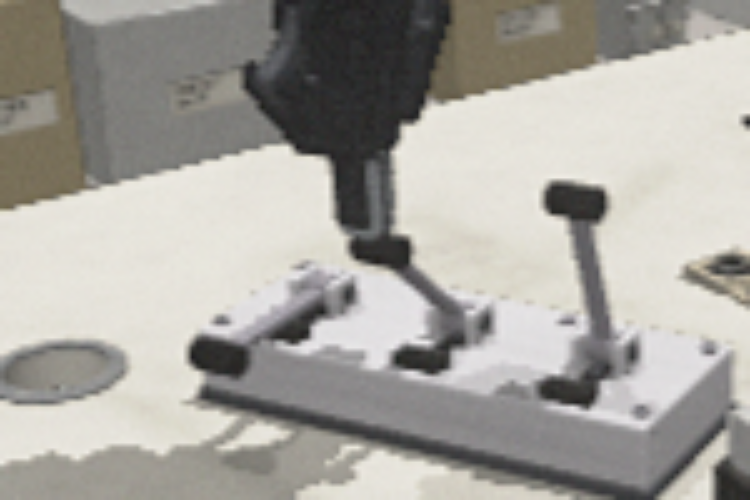

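Request:
{"op": "play_rows", "data": {"fingers": [0, 0, 0, 0, 0], "slide": [[-3, -3, 4], [3, -1, 0], [2, 0, -1], [2, 0, -1], [0, 0, 0]], "delta_rot": [[0, 0, 0], [0, 0, 0], [0, 0, 0], [0, 0, 0], [0, 0, 0]]}}

```text
time: 9.02
position: [500.6, 154.9, 185.6]
eef_rot: [-0.16, 0.69, 0.158, 0.688]
force: [-1.2, -2.7, 4.1]
opening: 0.2
```

Run:
```python
from h import *
ang((120+383/5-.4,130+247/5-.4),-.5)
st()
```

```text
bar [-53.3  -0.5 107.9] r 78.7388557437494 a 0.826965343229235
t 9.02 tcp [500.6 154.9 185.6] tip blk [-57.6  -0.5 112.6] F [-1.2 -2.7  4.1] op 0.2 j [ 0.2  0.1 -0.1  1.4 -0.   1.3]
```

Request:
{"op": "play_rows", "data": {"fingers": [0, 0, 0, 0, 0], "slide": [[2, 0, -1], [2, 0, -1], [2, 0, -1], [0, 0, 0], [0, 0, 0]], "delta_rot": [[0, 0, 0], [0, 0, 0], [0, 0, 0], [0, 0, 0], [0, 0, 0]]}}

```text
time: 9.43
position: [497.8, 154.1, 179.7]
eef_rot: [-0.16, 0.69, 0.159, 0.688]
force: [-2.1, -2.1, 3.5]
opening: 0.3
```

Run:
```python
from h import *
st()
```

```text
t 9.43 tcp [497.8 154.1 179.7] tip blk [-60.5   0.2 106.7] F [-2.1 -2.1  3.5] op 0.3 j [ 0.2  0.1 -0.1  1.4 -0.   1.3]
```

Moving with steady ~4 N. Continue.

Request:
{"op": "play_rows", "data": {"fingers": [0, 0, 0, 0, 0], "slide": [[2, 0, -1], [2, 0, -1], [2, 0, -1], [0, 0, 0], [0, 0, 0]], "delta_rot": [[0, 0, 0], [0, 0, 0], [0, 0, 0], [0, 0, 0], [0, 0, 0]]}}

```text
time: 9.85
position: [495.8, 153.8, 173.4]
eef_rot: [-0.159, 0.689, 0.16, 0.689]
force: [-0.2, 0.7, -0.5]
opening: -0.0
```

Request:
{"op": "play_rows", "data": {"fingers": [0, 0, 0, 0], "slide": [[2, 0, -1], [2, 0, -1], [0, 0, 0], [0, 0, 0]], "delta_rot": [[0, 0, 0], [0, 0, 0], [0, 0, 0], [0, 0, 0]]}}

```text
time: 10.18
position: [493.8, 152.8, 169.6]
eef_rot: [-0.159, 0.689, 0.159, 0.689]
force: [-1.6, 1.0, 1.3]
opening: -0.1
```

Run:
```python
from h import *
st()
```

```text
t 10.18 tcp [493.8 152.8 169.6] tip blk [-64.5   0.8  96.6] F [-1.6  1.   1.3] op -0.1 j [ 0.2  0.  -0.2  1.4  0.   1.3]
```

Request:
{"op": "play_rows", "data": {"fingers": [0, 0, 0, 0, 0], "slide": [[2, 0, -1], [2, 0, -1], [2, 0, -1], [0, 0, 0], [0, 0, 0]], "delta_rot": [[0, 0, 0], [0, 0, 0], [0, 0, 0], [0, 0, 0], [0, 0, 0]]}}

```text
time: 10.6
position: [491.3, 151.5, 164.8]
eef_rot: [-0.159, 0.688, 0.159, 0.689]
force: [-1.4, 0.6, 5.1]
opening: 0.1
```

Request:
{"op": "play_rows", "data": {"fingers": [0, 0, 0, 0], "slide": [[2, 0, -1], [2, 0, -1], [0, 0, 0], [0, 0, 0]], "delta_rot": [[0, 0, 0], [0, 0, 0], [0, 0, 0], [0, 0, 0]]}}

```text
time: 10.93
position: [489.9, 150.8, 161.9]
eef_rot: [-0.159, 0.688, 0.16, 0.69]
force: [-2.2, -0.9, 9.4]
opening: 0.3
```

Run:
```python
from h import *
import cv2
st()
im=env.grab_frame("scene")[130:230,120:270];cv2.imwrite(f"pics/scene8.png",cv2.resize(im[:,:,::-1],None,fx=5,fy=5))
```

```text
t 10.93 tcp [489.9 150.8 161.9] tip blk [-68.7   0.6  88.9] F [-2.2 -0.9  9.4] op 0.3 j [ 0.2  0.  -0.2  1.3  0.   1.3]
```

View pics/scene8.png

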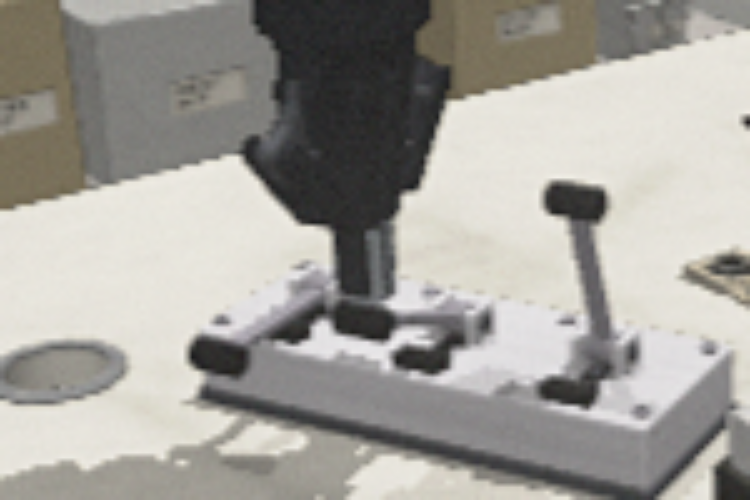

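Request:
{"op": "play_rows", "data": {"fingers": [0, 0, 0, 0, 0, 0, 0, 0], "slide": [[-10, 0, 0], [-30, 0, 0], [-38, 0, 0], [-25, 0, 5], [0, -25, 17], [0, -28, 18], [0, -28, 18], [0, 0, 0]], "delta_rot": [[0, 0, 0], [0, 0, 0], [0, 0, 0], [0, 0, 0], [0, 0, 0], [0, 0, 0], [0, 0, 0], [0, 0, 0]]}}

```text
time: 11.65
position: [581.0, 99.9, 260.7]
eef_rot: [-0.159, 0.689, 0.157, 0.689]
force: [0.2, 0.5, -0.5]
opening: -0.1
```

Run:
```python
from h import *
import cv2
to([-12,-80,145])
im=env.grab_frame("scene")[110:230,120:270];cv2.imwrite(f"pics/scene9.png",cv2.resize(im[:,:,::-1],None,fx=5,fy=5))
```

```text
t 11.65 tcp [581.   99.9 260.7] tip blk [ -9.2 -85.1 187.7] F [ 0.2  0.5 -0.5] op -0.1 j [ 0.1  0.2  0.2  1.6 -0.   1.2]
slide [42.7  5.2 -2.8]
```

View pics/scene9.png

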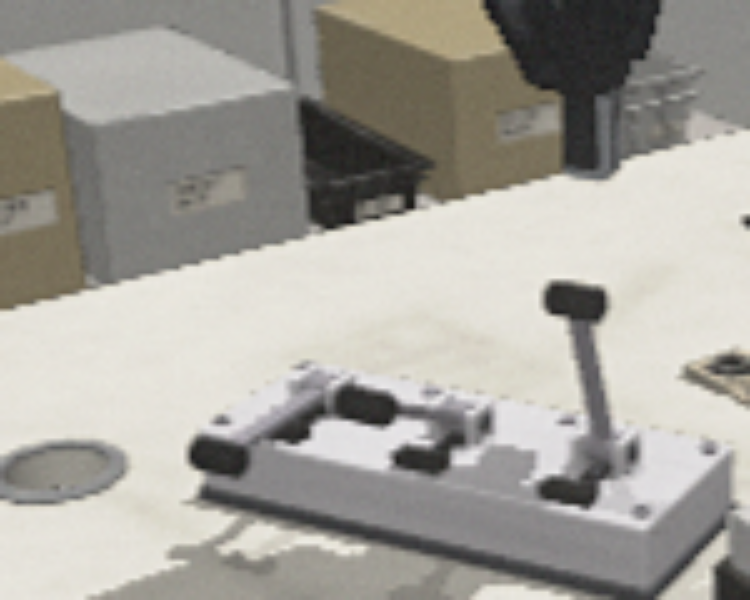

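Request:
{"op": "play_rows", "data": {"fingers": [0, 0, 0, 0, 0, 0, 0, 0, 0, 0, 0, 0], "slide": [[0, 5, 22], [25, 0, 0], [25, 0, 0], [6, 0, 0], [0, 0, -4], [0, 0, -5], [0, 0, -5], [1, 0, -5], [2, 0, -5], [2, 0, -5], [2, 0, -5], [0, 0, 0]], "delta_rot": [[0, 0, 0], [0, 0, 0], [0, 0, 0], [0, 0, 0], [0, 0, 0], [0, 0, 0], [0, 0, 0], [0, 0, 0], [0, 0, 0], [0, 0, 0], [0, 0, 0], [0, 0, 0]]}}

```text
time: 12.7
position: [563.1, 101.7, 200.1]
eef_rot: [-0.159, 0.689, 0.159, 0.689]
force: [0.6, -0.3, 0.2]
opening: -0.2
```

Run:
```python
from h import *
import cv2
st()
im=env.grab_frame("scene")[110:230,120:270];cv2.imwrite(f"pics/scene10.png",cv2.resize(im[:,:,::-1],None,fx=5,fy=5))
```

```text
t 12.7 tcp [563.1 101.7 200.1] tip blk [-24.5 -75.5 127.1] F [ 0.6 -0.3  0.2] op -0.2 j [ 0.1  0.2  0.   1.4 -0.   1.2]
```

View pics/scene10.png

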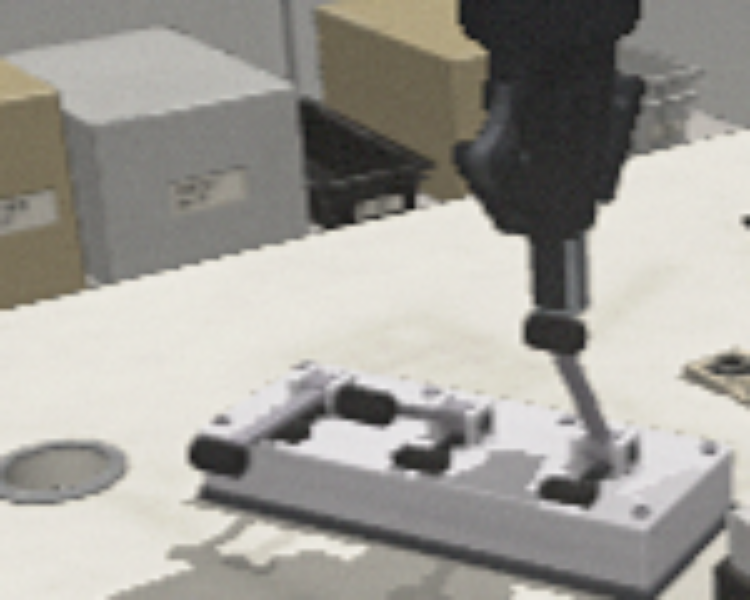

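Request:
{"op": "play_rows", "data": {"fingers": [0, 0, 0, 0, 0, 0, 0], "slide": [[1, -2, -4], [2, -2, -4], [2, 0, -4], [3, 0, -4], [3, 0, -4], [3, 0, -3], [0, 0, 0]], "delta_rot": [[0, 0, 0], [0, 0, 0], [0, 0, 0], [0, 0, 0], [0, 0, 0], [0, 0, 0], [0, 0, 0]]}}

```text
time: 13.33
position: [543.9, 88.0, 184.9]
eef_rot: [-0.159, 0.69, 0.159, 0.688]
force: [-0.3, -0.4, -0.8]
opening: -0.3
```

Run:
```python
from h import *
import cv2
ang((120+555/5-.4,110+332/5-.4),-80)
st()
im=env.grab_frame("scene")[110:230,120:270];cv2.imwrite(f"pics/scene11.png",cv2.resize(im[:,:,::-1],None,fx=5,fy=5))
```

```text
bar [-35.  -80.  122.4] r 80.41411311775963 a 1.1198086755043122
t 13.33 tcp [543.9  88.  184.9] tip blk [-47.9 -79.4 111.9] F [-0.3 -0.4 -0.8] op -0.3 j [ 0.   0.1 -0.1  1.4 -0.   1.2]
```

View pics/scene11.png

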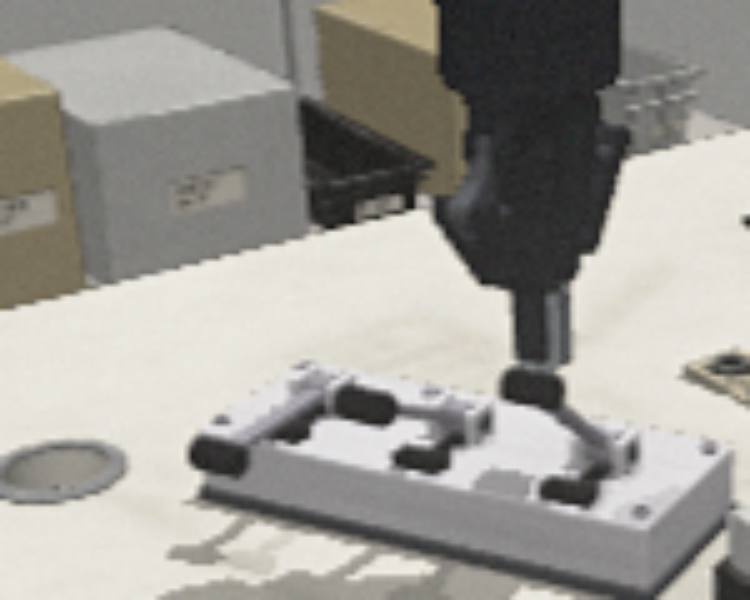

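Request:
{"op": "play_rows", "data": {"fingers": [0, 0, 0, 0, 0, 0], "slide": [[3, 0, -3], [3, 0, -3], [3, 0, -2], [3, 0, -2], [3, 0, -2], [0, 0, 0]], "delta_rot": [[0, 0, 0], [0, 0, 0], [0, 0, 0], [0, 0, 0], [0, 0, 0], [0, 0, 0]]}}

```text
time: 13.88
position: [533.5, 83.1, 169.9]
eef_rot: [-0.159, 0.69, 0.159, 0.688]
force: [-0.2, -0.0, 0.6]
opening: -0.0
```

Request:
{"op": "play_rows", "data": {"fingers": [0, 0, 0, 0, 0], "slide": [[3, 0, -2], [3, 0, -2], [3, 0, -2], [0, 0, 0], [0, 0, 0]], "delta_rot": [[0, 0, 0], [0, 0, 0], [0, 0, 0], [0, 0, 0], [0, 0, 0]]}}

```text
time: 14.3
position: [528.4, 80.6, 161.3]
eef_rot: [-0.159, 0.689, 0.159, 0.688]
force: [0.5, 0.0, 0.4]
opening: -0.0
```

Request:
{"op": "play_rows", "data": {"fingers": [0, 0, 0, 0, 0], "slide": [[3, 0, -1], [3, 0, -1], [3, 0, -1], [0, 0, 0], [0, 0, 0]], "delta_rot": [[0, 0, 0], [0, 0, 0], [0, 0, 0], [0, 0, 0], [0, 0, 0]]}}

```text
time: 14.72
position: [525.8, 79.4, 152.3]
eef_rot: [-0.159, 0.689, 0.159, 0.689]
force: [0.8, -0.6, -0.0]
opening: 0.0
```

Run:
```python
from h import *
import cv2
st()
im=env.grab_frame("scene")[110:230,120:270];cv2.imwrite(f"pics/scene12.png",cv2.resize(im[:,:,::-1],None,fx=5,fy=5))
```

```text
t 14.72 tcp [525.8  79.4 152.3] tip blk [-67.9 -79.2  79.3] F [ 0.8 -0.6 -0. ] op 0.0 j [ 0.   0.1 -0.2  1.3  0.   1.1]
```

View pics/scene12.png

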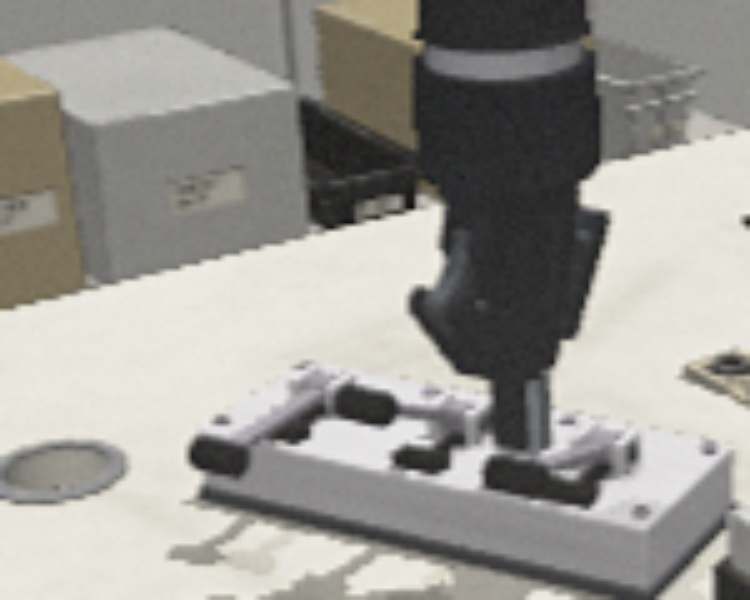

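Request:
{"op": "play_rows", "data": {"fingers": [0, 0, 0, 0, 0, 0, 0, 0], "slide": [[2, 0, -3], [2, 0, -3], [2, 0, -2], [3, 0, -1], [3, 0, 0], [3, 0, 0], [2, 0, 0], [0, 0, 0]], "delta_rot": [[0, 0, 0], [0, 0, 0], [0, 0, 0], [0, 0, 0], [0, 0, 0], [0, 0, 0], [0, 0, 0], [0, 0, 0]]}}

```text
time: 15.43
position: [517.6, 75.4, 134.9]
eef_rot: [-0.159, 0.69, 0.159, 0.688]
force: [0.4, 0.5, 0.9]
opening: -0.1
```

Request:
{"op": "play_rows", "data": {"fingers": [0, 0, 0, 0, 0], "slide": [[2, 0, 0], [2, 0, 0], [2, 0, 0], [0, 0, 0], [0, 0, 0]], "delta_rot": [[0, 0, 0], [0, 0, 0], [0, 0, 0], [0, 0, 0], [0, 0, 0]]}}

```text
time: 15.85
position: [518.1, 75.5, 130.5]
eef_rot: [-0.159, 0.689, 0.159, 0.689]
force: [-2.5, 0.0, 5.2]
opening: -0.1
```

Run:
```python
from h import *
st()
```

```text
t 15.85 tcp [518.1  75.5 130.5] tip blk [-76.4 -79.4  57.5] F [-2.5  0.   5.2] op -0.1 j [ 0.   0.1 -0.2  1.3 -0.   1.1]
```

Request:
{"op": "play_rows", "data": {"fingers": [0, 0, 0, 0, 0, 0, 0, 0, 0, 0], "slide": [[3, 0, 0], [0, 0, 0], [-10, 0, 0], [-30, 0, 0], [-40, 0, 0], [-30, 0, -10], [0, 25, -12], [0, 27, -12], [0, 27, 0], [0, 0, 0]], "delta_rot": [[0, 0, 0], [0, 0, 0], [0, 0, 0], [0, 0, 0], [0, 0, 0], [0, 0, 0], [0, 0, 0], [0, 0, 0], [0, 0, 0], [0, 0, 0]]}}

```text
time: 16.68
position: [451.1, 134.4, 237.2]
eef_rot: [-0.16, 0.688, 0.162, 0.689]
force: [-0.2, -0.6, 0.2]
opening: -0.1
```

Run:
```python
from h import *
import cv2
to([-108,0,70])
im=env.grab_frame("scene")[130:230,120:270];cv2.imwrite(f"pics/scene13.png",cv2.resize(im[:,:,::-1],None,fx=5,fy=5))
im=env.grab_frame("wrist");cv2.imwrite(f"pics/wrist13.png",im[:,:,::-1])
```

```text
t 16.68 tcp [451.1 134.4 237.2] tip blk [-110.9    3.1  164.2] F [-0.2 -0.6  0.2] op -0.1 j [ 0.1 -0.1 -0.2  1.5  0.   1.3]
slide [94.2 -3.4  2.8]
```

View pics/scene13.png

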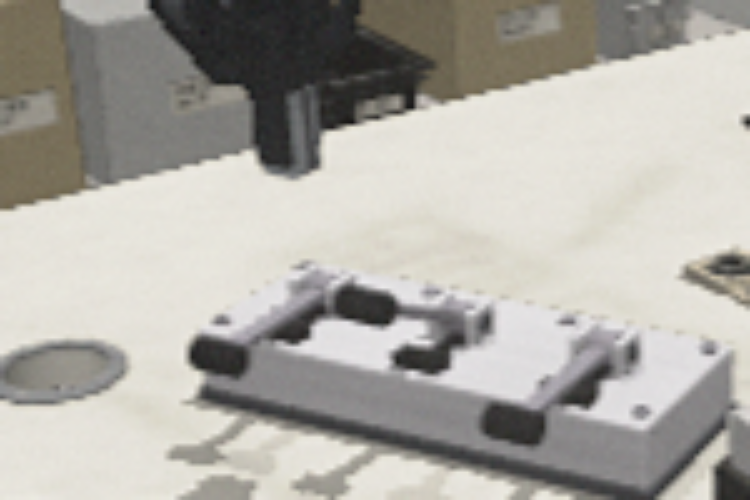

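View pics/wrist13.png

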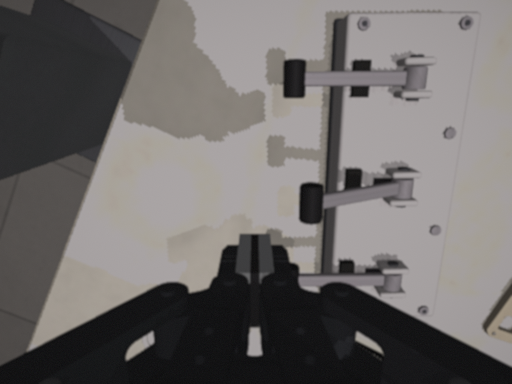

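Run:
```python
from h import *
ang((120+220/5-.4,130+355/5-.4),79.5)
ang((120+365/5-.4,130+305/5-.4),-.5)
ang((120+515/5-.4,130+423/5-.4),-80.5)
```

```text
bar [-78.8  79.5  48.3] r 78.86489137422738 a -0.021620091960676432
bar [-70.4  -0.5  86.3] r 79.21439733759536 a 0.4760150047790337
bar [-76.7 -80.5  47.8] r 76.76728680496375 a -0.02879280142522825
```

Request:
{"op": "play_rows", "data": {"fingers": [0, 0, 0, 0, 0], "slide": [[30, -3, 2], [30, 0, 0], [20, 0, 0], [13, 0, 0], [0, 0, 0]], "delta_rot": [[0, 0, 0], [0, 0, 0], [0, 0, 0], [0, 0, 0], [0, 0, 0]]}}

```text
time: 17.2
position: [454.0, 128.5, 139.5]
eef_rot: [-0.159, 0.692, 0.159, 0.686]
force: [0.2, -0.2, 0.4]
opening: 0.3
```

Request:
{"op": "play_rows", "data": {"fingers": [0, 0, 0, 0, 0, 0, 0, 0, 0], "slide": [[0, 0, 5], [0, 0, 5], [0, 0, 5], [-1, 0, 5], [-2, 0, 4], [-2, 0, 4], [-2, 0, 4], [-2, 0, 4], [0, 0, 0]], "delta_rot": [[0, 0, 0], [0, 0, 0], [0, 0, 0], [0, 0, 0], [0, 0, 0], [0, 0, 0], [0, 0, 0], [0, 0, 0], [0, 0, 0]]}}

```text
time: 17.95
position: [474.9, 138.4, 151.3]
eef_rot: [-0.163, 0.703, 0.154, 0.675]
force: [-35.9, -22.1, 21.7]
opening: -0.1
```

Run:
```python
from h import *
import cv2
st()
im=env.grab_frame("scene")[130:230,120:270];cv2.imwrite(f"pics/scene14.png",cv2.resize(im[:,:,::-1],None,fx=5,fy=5))
```

```text
t 17.95 tcp [474.9 138.4 151.3] tip blk [-90.9  -4.2  78.4] F [-35.9 -22.1  21.7] op -0.1 j [ 0.2  0.  -0.2  1.4 -0.   1.3]
```

View pics/scene14.png

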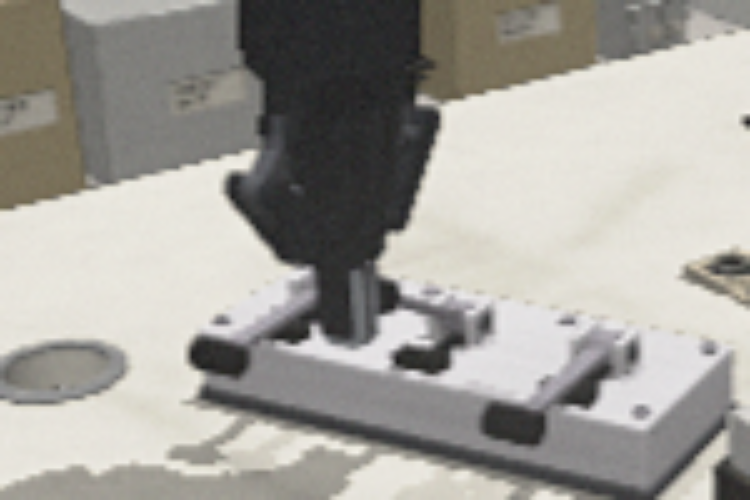

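Request:
{"op": "play_rows", "data": {"fingers": [0, 0, 0, 0], "slide": [[0, 0, -20], [0, 0, -25], [-15, 0, 0], [0, 0, 0]], "delta_rot": [[0, 0, 0], [0, 0, 0], [0, 0, 0], [0, 0, 0]]}}

```text
time: 18.33
position: [448.8, 125.7, 170.4]
eef_rot: [-0.159, 0.687, 0.159, 0.69]
force: [1.6, 0.1, 0.9]
opening: -0.2
```

Request:
{"op": "play_rows", "data": {"fingers": [0, 0, 0, 0, 0, 0, 0], "slide": [[-10, 0, -10], [-5, 0, -5], [0, 0, -5], [0, 0, 0], [0, 0, 0], [0, 0, 0], [0, 0, 0]], "delta_rot": [[0, -6.7, 0], [0, -6.7, 0], [0, -6.7, 0], [0, -6.7, 0], [0, -6.7, 0], [0, -6.7, 0], [0, 0, 0]]}}

```text
time: 18.92
position: [425.7, 116.5, 175.5]
eef_rot: [-0.094, 0.411, 0.204, 0.883]
force: [-2.0, -0.2, -3.1]
opening: 0.3
```

Run:
```python
from h import *
import cv2
to([-90,0,60])
s,M,tip=st();print(M, blk(s["position"]))
im=env.grab_frame("scene")[110:230,120:270];cv2.imwrite(f"pics/scene15.png",cv2.resize(im[:,:,::-1],None,fx=5,fy=5))
```

```text
t 18.92 tcp [425.7 116.5 175.5] tip blk [-94.6  -2.  119.6] F [-2.  -0.2 -3.1] op 0.3 j [-0.1 -0.8 -0.9  0.8  0.3  1.2]
slide [ 48.6   1.8 -34.9]
t 18.92 tcp [425.7 116.5 175.5] tip blk [-94.6  -2.  119.6] F [-2.  -0.2 -3.1] op 0.3 j [-0.1 -0.8 -0.9  0.8  0.3  1.2]
[[ 0.6 -0.4  0.7]
 [ 0.3  0.9  0.3]
 [-0.8  0.   0.6]] [-141.6   -2.1  175.5]
```

View pics/scene15.png

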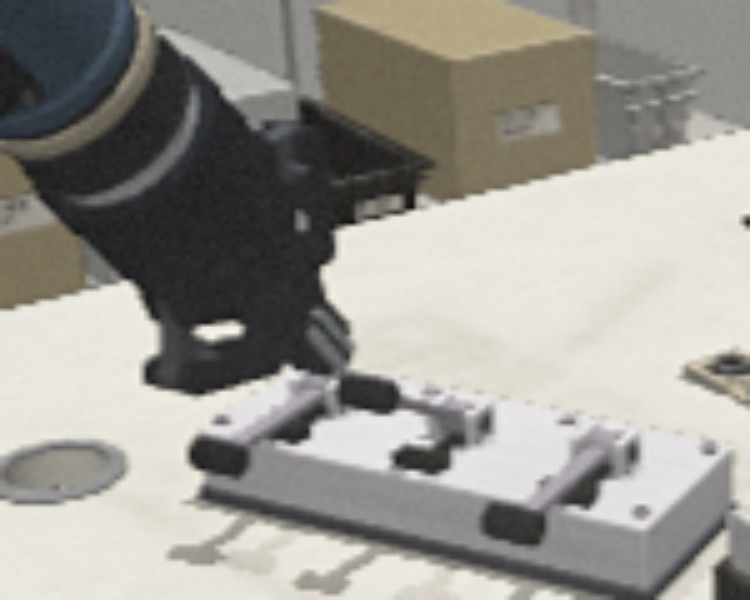

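Request:
{"op": "play_rows", "data": {"fingers": [0, 0, 0, 0, 0, 0, 0], "slide": [[0, 1, -18], [0, 1, -18], [15, 0, 0], [15, 0, 0], [12, 0, 0], [6, 0, 0], [0, 0, 0]], "delta_rot": [[0, 0, 0], [0, 0, 0], [0, 0, 0], [0, 0, 0], [0, 0, 0], [0, 0, 0], [0, 0, 0]]}}

```text
time: 19.55
position: [433.5, 120.5, 122.8]
eef_rot: [-0.095, 0.411, 0.205, 0.883]
force: [-0.7, -0.4, 0.7]
opening: 0.0
```

Run:
```python
from h import *
import cv2
to([-90,0,60])
im=env.grab_frame("scene")[110:230,120:270];cv2.imwrite(f"pics/scene16.png",cv2.resize(im[:,:,::-1],None,fx=5,fy=5))
```

```text
t 19.55 tcp [433.5 120.5 122.8] tip blk [-85.8  -1.8  67. ] F [-0.7 -0.4  0.7] op 0.0 j [-0.1 -0.8 -1.   0.7  0.3  1.2]
slide [ 2.7  1.8 -7.7]
```

View pics/scene16.png

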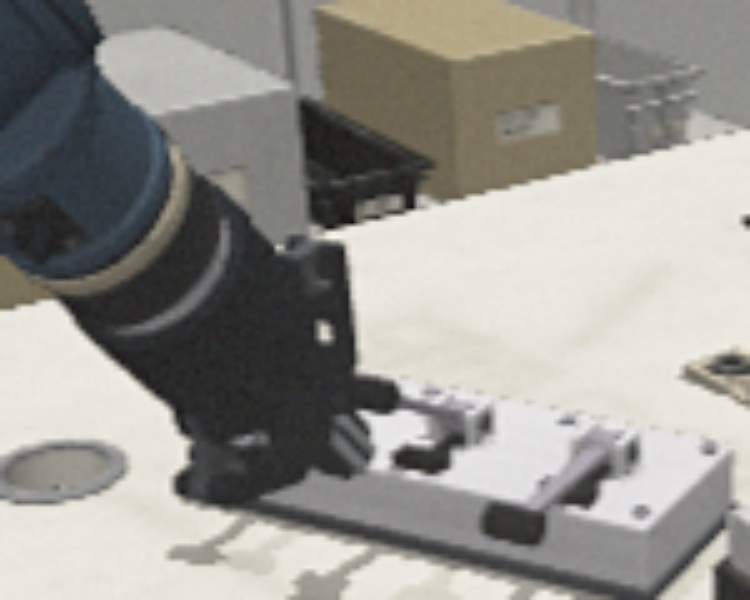

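Request:
{"op": "play_rows", "data": {"fingers": [0, 0, 0, 0, 0, 0, 0], "slide": [[0, 1, 4], [0, 1, 4], [0, 0, 4], [0, 0, 4], [0, 0, 4], [0, 0, 4], [0, 0, 0]], "delta_rot": [[0, 0, 0], [0, 0, 0], [0, 0, 0], [0, 0, 0], [0, 0, 0], [0, 0, 0], [0, 0, 0]]}}

```text
time: 20.18
position: [447.8, 130.1, 137.6]
eef_rot: [-0.095, 0.41, 0.204, 0.884]
force: [-1.2, -1.1, -0.5]
opening: -0.0
```

Run:
```python
from h import *
import cv2
st()
im=env.grab_frame("scene")[110:230,120:270];cv2.imwrite(f"pics/scene17.png",cv2.resize(im[:,:,::-1],None,fx=5,fy=5))
```

```text
t 20.18 tcp [447.8 130.1 137.6] tip blk [-68.6   0.6  81.9] F [-1.2 -1.1 -0.5] op -0.0 j [-0.  -0.7 -1.   0.7  0.3  1.2]
```

View pics/scene17.png

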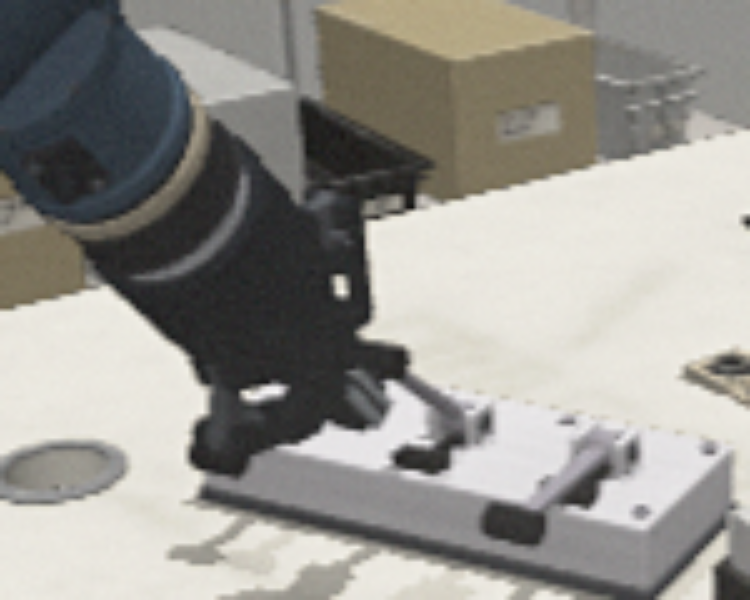

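Request:
{"op": "play_rows", "data": {"fingers": [0, 0, 0, 0, 0, 0, 0, 0], "slide": [[0, 0, 5], [0, 0, 5], [0, 0, 5], [0, 0, 5], [0, 0, 5], [0, 0, 5], [0, 0, 5], [0, 0, 0]], "delta_rot": [[0, 0, 0], [0, 0, 0], [0, 0, 0], [0, 0, 0], [0, 0, 0], [0, 0, 0], [0, 0, 0], [0, 0, 0]]}}

```text
time: 20.9
position: [472.2, 142.0, 160.1]
eef_rot: [-0.095, 0.41, 0.205, 0.884]
force: [0.2, -0.5, -2.5]
opening: -0.1
```

Run:
```python
from h import *
import cv2
st()
im=env.grab_frame("scene")[110:230,120:270];cv2.imwrite(f"pics/scene18.png",cv2.resize(im[:,:,::-1],None,fx=5,fy=5))
```

```text
t 20.9 tcp [472.2 142.  160.1] tip blk [-41.5   0.6 104.4] F [ 0.2 -0.5 -2.5] op -0.1 j [ 0.  -0.6 -0.9  0.7  0.3  1.2]
```

View pics/scene18.png

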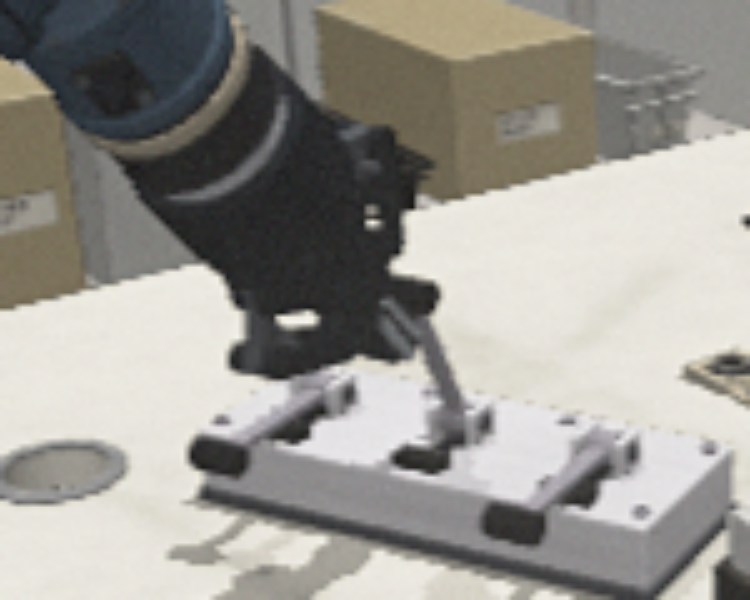

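Request:
{"op": "play_rows", "data": {"fingers": [0, 0, 0, 0, 0], "slide": [[0, 0, 4], [0, 0, 4], [0, 0, 4], [0, 0, 3], [0, 0, 0]], "delta_rot": [[0, 0, 0], [0, 0, 0], [0, 0, 0], [0, 0, 0], [0, 0, 0]]}}

```text
time: 21.37
position: [482.5, 147.0, 170.1]
eef_rot: [-0.095, 0.409, 0.204, 0.884]
force: [-0.5, -0.3, -1.3]
opening: -0.1
```

Request:
{"op": "play_rows", "data": {"fingers": [0, 0, 0, 0, 0], "slide": [[1, 0, 3], [1, 0, 3], [0, 0, 0], [0, 0, 0], [0, 0, 0]], "delta_rot": [[0, 0, 0], [0, 0, 0], [0, 0, 0], [0, 0, 0], [0, 0, 0]]}}

```text
time: 21.78
position: [487.6, 149.4, 172.3]
eef_rot: [-0.095, 0.409, 0.204, 0.884]
force: [0.2, 0.0, -0.4]
opening: 0.3
```

Run:
```python
from h import *
import cv2
st()
im=env.grab_frame("scene")[110:230,120:270];cv2.imwrite(f"pics/scene19.png",cv2.resize(im[:,:,::-1],None,fx=5,fy=5))
```

```text
t 21.78 tcp [487.6 149.4 172.3] tip blk [-24.3   0.5 116.6] F [ 0.2  0.  -0.4] op 0.3 j [ 0.  -0.6 -0.8  0.7  0.3  1.2]
```

View pics/scene19.png

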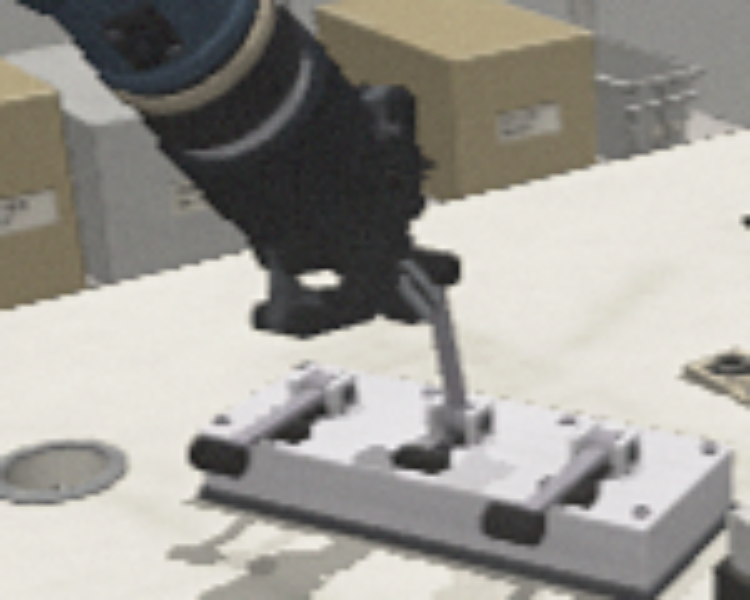

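Request:
{"op": "play_rows", "data": {"fingers": [0, 0, 0, 0], "slide": [[1, 0, 3], [1, 0, 2], [0, 0, 0], [0, 0, 0]], "delta_rot": [[0, 0, 0], [0, 0, 0], [0, 0, 0], [0, 0, 0]]}}

```text
time: 22.17
position: [490.3, 150.8, 171.7]
eef_rot: [-0.095, 0.413, 0.203, 0.883]
force: [-11.8, -5.3, 5.4]
opening: -0.2
```

Request:
{"op": "play_rows", "data": {"fingers": [0, 0, 0, 0, 0, 0, 0], "slide": [[0, 0, -6], [0, 0, -15], [-15, 0, -15], [-35, 0, 0], [-35, 0, 0], [-35, 0, 0], [0, 0, 0]], "delta_rot": [[0, 0, 0], [0, 0, 0], [0, 0, 0], [0, 0, 0], [0, 0, 0], [0, 0, 0], [0, 0, 0]]}}

```text
time: 22.75
position: [398.1, 104.5, 250.3]
eef_rot: [-0.097, 0.404, 0.203, 0.887]
force: [1.1, -0.6, 1.6]
opening: -0.1
```

Run:
```python
from h import *
import cv2
st()
f=env.grab_frame("scene")
im=f[110:230,120:270];cv2.imwrite(f"pics/scene20.png",cv2.resize(im[:,:,::-1],None,fx=5,fy=5))
t=env.grab_frame("top");cv2.imwrite("pics/top20.png",t[:,:,::-1])
a=cv2.imread("pics/top0.png")
for c in((100,160,205,290),(235,280,320,365)):
    y0,y1,x0,x1=c;print(np.abs(a[y0:y1,x0:x1].astype(int)-t[y0:y1,x0:x1,::-1]).mean())
```

```text
t 22.75 tcp [398.1 104.5 250.3] tip blk [-123.9   -1.2  195.2] F [ 1.1 -0.6  1.6] op -0.1 j [-0.1 -1.  -0.8  1.1  0.4  1.1]
3.4586928104575163
3.3157201646090533
```

View pics/scene20.png

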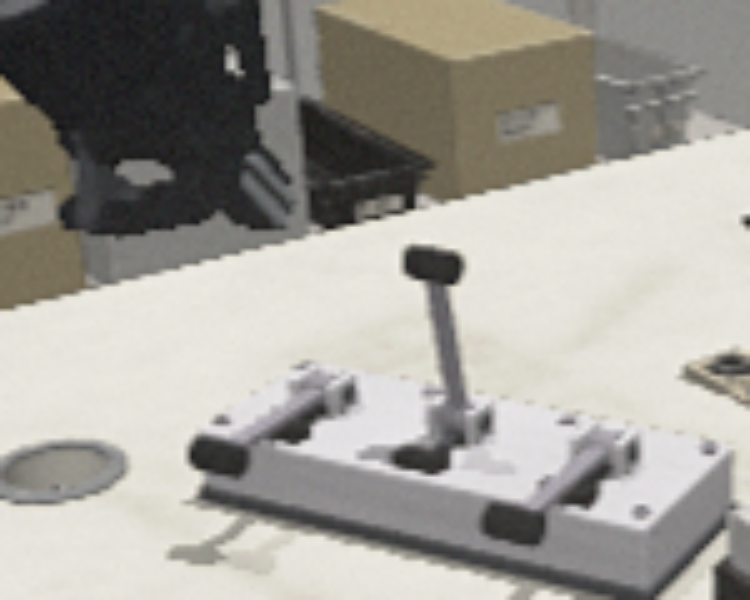

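View pics/top20.png

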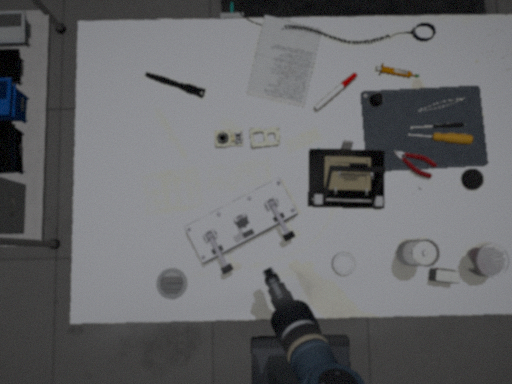

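Run:
```python
from h import *
ang((120+434/5-.4,110+266/5-.4),-.5)
ang((120+219/5-.4,110+455/5-.4),79.5)
ang((120+514/5-.4,110+523/5-.4),-80.5)
print(env.observe()["joints"].round(4))
```

```text
bar [ -8.6  -0.5 131.4] r 81.85260717388154 a 1.465942559088369
bar [-79.5  79.5  48.6] r 79.54935076930823 a -0.017587354742907606
bar [-77.5 -80.5  48.2] r 77.56907815804183 a -0.02346386137648054
[-0.1 -1.  -0.9  1.   0.4  1.1]
```

Request:
{"op": "play_rows", "data": {"fingers": [0, 0, 0, 0], "slide": [[10, 0, 0], [5, 0, 0], [0, 0, 0], [0, 0, 0]], "delta_rot": [[0, 0, 0], [0, 0, 0], [0, 0, 0], [0, 0, 0]]}}

```text
time: 23.18
position: [405.5, 110.1, 227.8]
eef_rot: [-0.094, 0.412, 0.205, 0.883]
force: [-0.9, -0.0, 0.7]
opening: -0.2
```

Run:
```python
from h import *
s,_,_=st();print(s["joints"].round(4),s["qd"].round(4))
```

```text
t 23.18 tcp [405.5 110.1 227.8] tip blk [-115.7    1.2  171.8] F [-0.9 -0.   0.7] op -0.2 j [-0.1 -0.9 -0.9  1.   0.3  1.1]
[-0.1 -0.9 -0.9  1.   0.3  1.1] [-0. -0.  0.  0.  0. -0.]
```

Everything is at rest and clear, so I'm handing in.

Run:
```python
from rig import env
print(env.close_job())
```

```text
the job is handed in; nothing more can be done
None
```

The middle lever is the one that binds. It is now back up at its upright stop, the left and right levers lie fully home, and the job is handed in at about 23 s of the 64 s allowed.

- **Left and right levers:** both ran freely all the way down and onto their stops. In the last picture they read about -0.02 rad, which is home within measuring error.
- **Middle lever:** the resistance began near 0.5 rad and rose at about 1 N per mm. I stopped pressing at 9.4 N, and when released it sprang back to about 0.48 rad. It stayed there while I swung the right lever down. I then lifted it until it met the upright stop, and it last read about 1.47 rad; the stop is at 1.4.
- **Loose parts:** the carrier, board and puck showed no visible shift in the top view.
- **Robot at hand-in:** it was at rest and touching nothing.

**What went wrong on the way:**
- My first try at lifting the middle lever, with the fingers pointing straight down, jammed on the grip. The wrist force reached about 47 N (about 42 N sideways and 22 N upward), pushing in the lifting direction. I backed off and lifted it with the tool tilted 40 degrees instead, which took only a few newtons until it met the stop. A 40 N limit applies to the arm and gripper body. The contact looked to be on the fingers, but I could not confirm how it counts.
- The picture measurements disagreed slightly with the given sizes. The block came out 3 to 9 mm short, the lever arms 3 to 8 mm short, and the block turned about 26 degrees instead of the stated 20 at most. The lever angles are therefore good to a few hundredths of a radian.
- On the last retreat one arm joint came within a few hundredths of a radian of its lower limit, closer than I could read. I moved it back before handing in.

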